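# Hold the panel clamp open at the mark

## Task

Pull the blue-headed lock pin up out of the panel clamp and leave it lying in the white tray. Then pull the clamp's red handle out against its spring until the black pointer is level with the red mark, and keep holding it there so that I can slip a panel in: finish while still holding the handle. Leave the painted panel, the brush tin and the paint jar where they are.

Things in the scene. Friction and masses are not known exactly. Their poses are not given: they have to be found in the camera images.
- clamp: Panel clamp fixed to the bench: wooden base 260 x 150 x 18 mm, x -110 to 150, y -93 to 57 mm of its origin. Origin on the bench, z up; the handle is pulled out along the clamp's own -x. Dark steel guide block with the pin hole: x -30 to 10, y -32 to 32, top at z 62 mm. Fixed jaw at the +x end, top at z 58 mm. Moving jaw, pointer and red handle are one spring slide.
- slide: Spring slide, axes as the clamp's. Origin mid red handle bar, 53 mm above the bench, at clamp x -95, y 0 when shut. Bar 14 mm thick (x), 70 wide (y), from 28 to 75 mm above the bench, 58 mm clear of the guide block; stem behind it 18 mm wide, top at 33 mm. Travel 70 mm along clamp -x, locked while the pin is in. The spring pulls it shut: 4.5 N plus 90 N/m, about 9 N at the marks.
- handle (a point): Centre of the top edge of the red handle bar, 75 mm above the bench; moves with the slide.
- pointer (a point): Tip of the black pointer (6 mm wide) on the -y side of the moving jaw, over a white paper strip, 25 mm above the bench; moves with the slide. With the slide shut it is at clamp x 100, y -64 mm.
- mark: Red line 6 mm wide (clamp x), 22 mm long (clamp y), 3 mm thick, fixed on the white paper strip beside the pointer's path. Origin under its middle, axes as the clamp's. It lies 30 to 55 mm from the shut pointer in the opening direction (clamp -x); the slide must come out by that distance.
- pin: Loose 80 g lock pin upright in the guide block at clamp x -10, y 0. Origin on its axis under the collar, 62 mm above the bench when seated; z along the pin. Steel collar 26 mm diameter, 5 thick; blue head 20 mm diameter, 5 to 38 mm above origin; shank 13 mm diameter to 41.5 mm below. A ball detent holds it: about 10 N straight up over the first 7 mm, then free; out when raised 45 mm.
- tray: Open white tray fixed to the bench, 170 x 170 mm outside, 28 mm high, walls and floor about 4 to 5 mm; origin at the centre of its underside.
- panel: Bystander: loose painted panel lying flat, 120 x 160 x 12 mm, origin under its centre.
- brush_tin: Bystander: loose green tin 72 mm in diameter and 100 mm high with brushes standing up to 205 mm, origin under its centre.
- paint_jar: Bystander: loose glass jar with white lid, 68 mm in diameter, 85 mm high, origin under its centre.
Mind the look-alikes: they are no part of the job. Several things look just like the tray: the one meant starts farthest to the robot's right.

How it is judged (in metres and radians):
On the way, in this order (a step that is already met when the one before it is completed fails the run):
1. the lock pin is out of the clamp (z of pin in the frame of clamp above 0.1 m), for 0.1 s.
2. the lock pin lies in the tray, let go (horizontal distance between pin and tray below 0.1 m and height (world z) of pin below 0.06 m and contact force between pin and tray above 0.05 N and contact force between pin and the arm below 0.05 N and contact force between pin and the fingers below 0.05 N), for 0.2 s.
At the end, for the whole second after the job is handed in: The pointer is within 6 mm of the middle of the red mark along the clamp's x and still, with the fingers holding the slide (more than 2 N of contact); the pin rests in the tray (its origin within 100 mm of the tray's centre seen from above, below 60 mm, touching the tray) (x of pointer in the frame of mark between -0.006 and 0.006 m and linear speed of slide below 0.02 m/s and contact force between slide and the fingers above 2 N and horizontal distance between pin and tray below 0.1 m and height (world z) of pin below 0.06 m and contact force between pin and tray above 0.05 N and contact force between pin and slide below 0.05 N); the arm keeps its last pose, push and grip.
It fails at once if a bystander is moved more than 30 mm or tipped (distance of any of panel, brush_tin, paint_jar from where it was at the start of the episode above 0.03 m or angle between any of brush_tin, paint_jar's own z axis and vertical above 0.5 rad).
It also fails if it takes over 51 s, if anything falls off the work surface, if the arm or the gripper's body presses on something with over 40 N, if the wrist force passes 120 N, or if a joint passes its speed limit or range.

## Robot

A 6-joint arm with a two-finger parallel gripper is mounted at the origin on the work surface. World frame = base frame: x ahead of the robot, y to its left, z up, the work surface at z = 0. Lengths are in mm, angles in rad, forces in N, time in s.
With the tool pointing down it reaches from about 275 to 1000 mm from the base axis. Payload 8.4 kg.
Tool frame: the origin (TCP) lies at the very end of the fingers, on their centre line; the grasp point (between the pads) lies 19 mm behind it (r.tcp_to_grasp is the distance from the TCP to the grasp point, in mm); z points along the fingers, y is the line along which they close (so a half turn about z gives the same grasp; the last joint's range is limited). The gripper opens to 85 mm and grips with 20 to 120 N. Pads are 22 mm wide; open, the fingers measure 114 mm over their backs; the gripper's body (76 mm by 85 mm) begins 54 mm behind the grasp point. The pads swing forward as they close: fully open they stand 13 mm farther back than shut.
Start: joints at [1.156, 0.353, 1.633, -0, 1.155, -0.002], TCP at [250.734, 572.504, 231.281] pointing down, gripper open.
Joint ranges: [-2.63, 2.63], [-0.92, 2.1], [0.06, 2.66], [-1.3, 4.44], [0, 2.69], [-3.02, 3.02]. Speed limits (rad/s): [2.22, 2.22, 2.79, 3.14, 3.14, 3.14].

## Interface

Orientations are given as [roll, pitch, yaw] about the fixed x, y, z axes, in that order (R = Rz(yaw) Ry(pitch) Rx(roll)).
In Python, from rig import r gives the robot as it stands. The module is installed in compiled form; this text tells all that it offers.
- The arm moves only by the tool play_rows, never from a script. Its argument "rows" is a list of rows, each an object with "dp": the shift along the tool's x, y, z in units of 40 mm (1.0 is 40 mm), a list of three; "turn": the turn, a rotation vector about the tool's x, y, z in units of 6 degrees (1.0 is 6 degrees), a list of three; "fingers": the closure, from 0 (fully open) to 1 (shut). In form: [{"dp": [tx, ty, tz], "turn": [wx, wy, wz], "fingers": fingers}, ...]. A call has 1 to 5 rows; each row shifts and turns the commanded pose from where the row before left it, along the tool's axes as they then stand; what a row does not reach is not made up. A row lasts 1/12 s, in which the tool goes at most 41.7 mm and 7.16 degrees, less where a joint would pass 70% of its speed; a pose out of reach is approached as far as the arm can. A call is refused whole if a number of a shift passes 1 or a number of a turn 1, either way. A call with a gripper value outside its range is refused whole. The fingers move at their own pace and stop on an object; "force" is the grip in N (left out, the last holds). Time passes only in rows, so rows that do not move let the fingers close. It gives the time, the measured TCP pose, the force, the opening and the grip force at its end, in the units of the state.
- r.sense(): the state, without advancing time (a new reading comes with each control period).
- r.grab_frame(name): name is "scene" or "side" or "wrist"; returns a dict with "pixels" (480x640x3 uint8, red, green, blue), "fx", "fy", "cx", "cy" (pixels), "pose" (4x4, takes a point from camera to world coordinates). Camera axes: x right, y down, z forward; pixel columns grow to the right and rows downward; lengths in mm; the calibration is good to about 2 mm. A picture is of the moment at which its call begins. There is no depth.
- r.sign_off(): hands the job in; it is judged then, once.
The state is a dict: "clock": time; "qpos": joint angles; "qvel": joint speeds; "joint_efforts": joint torques, N m; "eef_pos": TCP position; "tcp_rot": TCP orientation; "contact_force": force on the tool from outside, world axes, zero at the start; "wrist_torque": the same for the moment, N m; "opening": opening from 0.0 (shut) to 1.0 (fully open); "grasp_force": force on a finger pad.
Only numpy, scipy, OpenCV 4.12 (cv2) and the standard library are available. Lean on these libraries where they do the work, as an engineer would, in place of code of your own. Each camera call takes 0.05 s, during which the arm holds its last target. There are 200 camera calls.

## Working session

There is one attempt and no reset: what is moved stays moved. The work goes in short steps, Python scripts to look and compute and a tool call to move; the robot and the scene stay as the last step left them, time stands still between calls to the robot, and variables do not carry over. Pictures are saved under pics/ and viewed, at most 10 in all, crops included, and the job is handed in when it is done.

Besides the shell and the picture viewer there is one more tool, called after "Call:" as name(argument=value, ...), one argument or row to a line, values as JSON. play_rows: Moves the arm, as the interface text tells. Its arguments: {"type":"object","properties":{"rows":{"type":"array"},"force":{"type":"number"}},"required":["rows"]}

```bash
mkdir -p pics; cat > h.py <<'E'
import numpy as np, cv2
from rig import r
def snap(n,f):
    d=r.grab_frame(n); cv2.imwrite(f'pics/{f}.png',d['pixels'][:,:,::-1]); np.savez(f'pics/{f}.npz',**{k:d[k] for k in('fx','fy','cx','cy','pose')}); return d
def pt(f,u,v,z):
    d=np.load(f'pics/{f}.npz'); P=d['pose']; q=P[:3,:3]@np.array([(u-d['cx'])/d['fx'],(v-d['cy'])/d['fy'],1]); o=P[:3,3]
    return (o+q*(z-o[2])/q[2]).round(1)
def px(f,p):
    d=np.load(f'pics/{f}.npz'); P=d['pose']; c=P[:3,:3].T@(np.array(p)-P[:3,3]); return (c[:2]/c[2]*[d['fx'],d['fy']]+[d['cx'],d['cy']]).round(1)
E
python3 - <<'E'
from h import *
snap('scene','a');snap('side','b')
for f in 'ab': print(np.load(f'pics/{f}.npz')['pose'].round(2))
s=r.sense();print(s['clock'],s['eef_pos'],s['tcp_rot'],s['contact_force'])
E
```

```text
[[-6.00000e-01  6.80000e-01 -4.30000e-01  1.16777e+03]
 [ 8.00000e-01  5.00000e-01 -3.30000e-01  5.82190e+02]
 [-1.00000e-02 -5.40000e-01 -8.40000e-01  1.25552e+03]
 [ 0.00000e+00  0.00000e+00  0.00000e+00  1.00000e+00]]
[[ 9.5000e-01 -1.6000e-01  2.7000e-01  2.0662e+02]
 [-3.2000e-01 -5.4000e-01  7.8000e-01 -9.4586e+02]
 [ 2.0000e-02 -8.2000e-01 -5.6000e-01  8.5055e+02]
 [ 0.0000e+00  0.0000e+00  0.0000e+00  1.0000e+00]]
0.1 [250.55830767 572.11408144 230.63795023] [-3.14034011e+00  1.01508391e-05  2.72885873e+00] [0.28699091 0.72622252 0.20478844]
```

View pics/a.png

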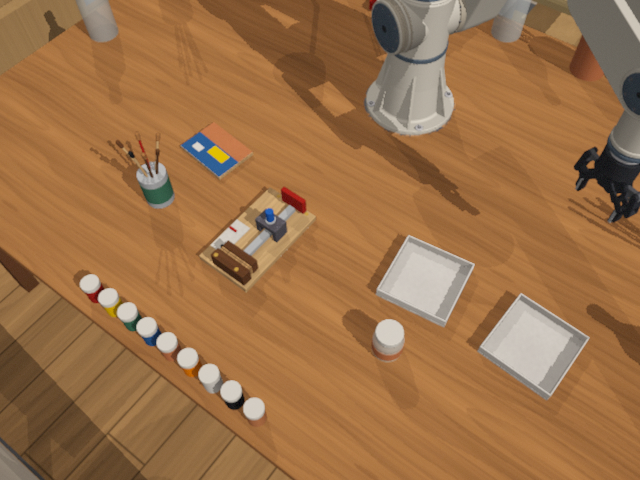

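View pics/b.png

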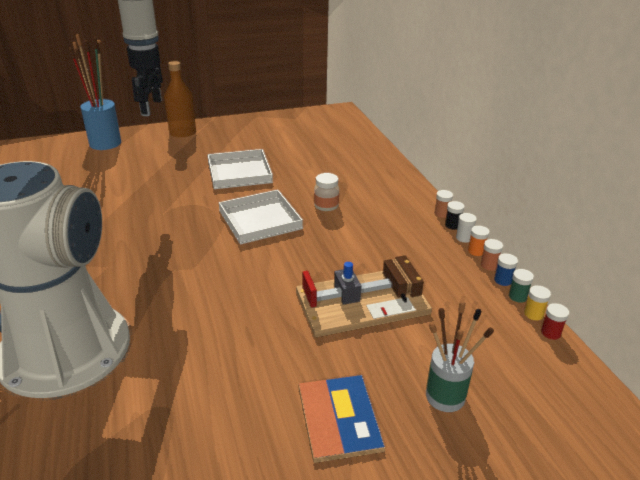

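Scene picture: two look-alike trays, at (426,279) and (534,345); the clamp is at (260,235) with the blue pin head at (269,214), the red handle at (293,200) and the red mark near (233,229). The tin is at (155,185), the panel at (215,150), the jar at (389,340). In the side picture the trays are at (260,217) and (240,169). Next I'll compute positions and check a crop.

```bash
python3 - <<'E'
from h import *
for n,u,v,z in [('trayA',426,283,5),('trayB',534,348,5),('pinTop',269,212,100),('handle top',294,194,75),('jar',389,330,85),('mark',233,229,20),('panel',215,150,12),('tin',153,172,100)]: print(n,pt('a',u,v,z))
for n,u,v,z in [('trayA',260,218,5),('trayB',240,171,5),('pinTop',348,265,100),('handle',309,275,75)]: print('side',n,pt('b',u,v,z))
a=cv2.imread('pics/a.png')[180:295,190:330];b=cv2.imread('pics/b.png')[250:340,290:440]
cv2.imwrite('pics/c.png',np.vstack([cv2.resize(a,None,fx=3.0,fy=3.0,interpolation=2)[:, :420],cv2.resize(b,(420,252),interpolation=2)]))
E
```

```text
trayA [476.5 347.8   5. ]
trayB [476.7 621.2   5. ]
pinTop [582.  -25.7 100. ]
handle top [492.3 -23.9  75. ]
jar [661.4 359.1  85. ]
mark [ 632.5 -106.6   20. ]
panel [ 464.1 -318.5   12. ]
tin [ 655.2 -329.8  100. ]
side trayA [474.6 337.    5. ]
side trayB [477.1 605.    5. ]
side pinTop [578.4 -35.6 100. ]
side handle [500.  -13.8  75. ]
```

View pics/c.png

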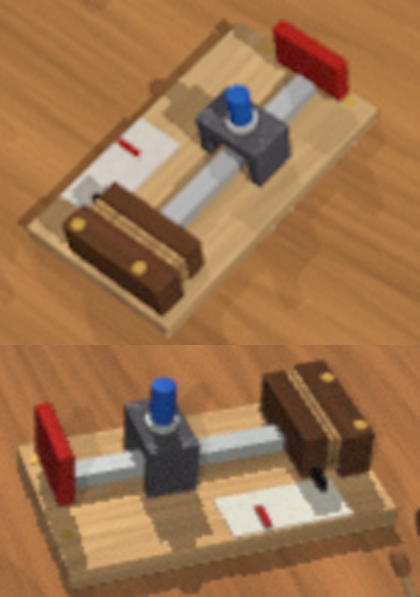

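```bash
python3 - <<'E'
from h import *
from scipy.optimize import least_squares
A=[((-110,57,18),(316,214.3)),((150,57,18),(246,288.3)),((150,-93,18),(200,255)),((-110,-93,18),(266.7,189.3)),((-10,0,100),(269,210.2)),((-95,-35,75),(282.3,188.5)),((-95,35,75),(305,202))]
B=[((-110,57,18),(297.1,286.4)),((-110,-93,18),(315.7,332.1)),((150,-93,18),(431.1,307.1)),((-10,0,100),(348.2,264))]
def W(p,c): 
    R=np.array([[np.cos(p[2]),-np.sin(p[2])],[np.sin(p[2]),np.cos(p[2])]]);return np.r_[R@c[:2]+p[:2],c[2]]
def go(L):
    f=lambda p:np.concatenate([px(n,W(p,np.array(c,float)))-q for n,c,q in L])
    s=least_squares(f,[590,-30,-.05],diff_step=1e-3,x_scale=[10,10,.1]);print(s.x.round(3));print(s.fun.reshape(-1,2).round(1).tolist());return s.x
go([('a',*k) for k in A]);go([('b',*k) for k in B]);p=go([('a',*k) for k in A]+[('b',*k) for k in B])
def inv(w): 
    c,s=np.cos(p[2]),np.sin(p[2]);d=w[:2]-p[:2];return np.round([c*d[0]+s*d[1],-s*d[0]+c*d[1]],1)
print('pin',W(p,np.array([-10,0,100.])),'handle',W(p,np.array([-95,0,75.])))
print('mark',inv(pt('a',233,229,22)),inv(pt('b',383.9,311.1,22)),'ptr',inv(pt('a',222.3,245.7,25)),inv(pt('b',403.9,297.5,25)))
s=r.sense();print(s['eef_pos'],s['tcp_rot'],s['qpos'],s['clock'])
E
```

```text
[ 5.89404e+02 -2.97480e+01 -5.00000e-02]
[[-0.2, 1.9], [-2.7, 0.0], [-2.6, -1.6], [3.9, -3.2], [-0.5, 0.4], [-0.1, -1.3], [-0.9, -0.3]]
[ 5.92236e+02 -3.00000e+01 -5.00000e-02]
[[-0.8, -2.4], [-2.2, -2.2], [1.3, 1.5], [0.5, -1.0]]
[ 5.90584e+02 -3.00140e+01 -4.80000e-02]
[[-0.7, 2.1], [-3.0, 0.3], [-3.0, -1.2], [3.4, -3.0], [-0.9, 0.6], [-0.6, -1.1], [-1.3, -0.1], [-1.6, -2.2], [-2.9, -2.0], [0.6, 1.5], [-0.2, -0.9]]
pin [580.59550683 -29.53444482 100.        ] handle [495.69323132 -25.45969176  75.        ]
mark [ 46.4 -73.3] [ 47.1 -79.2] ptr [ 98.4 -58.1] [102.6 -52.2]
[250.55830767 572.11408144 230.63795023] [-3.14034011e+00  1.01508391e-05  2.72885873e+00] [ 1.15561247e+00  3.53585092e-01  1.63404793e+00 -1.44493472e-05
  1.15521215e+00 -2.44407762e-03] 0.1
```

```bash
sed -i "s/\[d\['cx'\],d\['cy'\]\]).round(1)/[d['cx'],d['cy']])/" h.py; cat >> h.py <<'E'
from scipy.optimize import least_squares
def W(p,c):
    R=np.array([[np.cos(p[2]),-np.sin(p[2])],[np.sin(p[2]),np.cos(p[2])]]);c=np.array(c,float);return np.r_[R@c[:2]+p[:2],c[2]]
def inv(p,w): 
    c,s=np.cos(p[2]),np.sin(p[2]);d=w[:2]-p[:2];return np.round([c*d[0]+s*d[1],-s*d[0]+c*d[1]],1)
def fit(L):
    s=least_squares(lambda p:np.concatenate([px(n,W(p,c))-q for n,c,q in L]),[590,-30,-.05],loss='soft_l1',x_scale=[10,10,.1]);print(s.x.round(3),s.fun.reshape(-1,2).round(1).tolist());return s.x
E
python3 - <<'E'
from h import *
A=[((-110,57,18),(316,214.3)),((150,57,18),(246,288.3)),((150,-93,18),(200,255)),((-110,-93,18),(266.7,189.3)),((-10,0,100),(269,210.2)),((-95,-35,75),(282.3,188.5)),((-95,35,75),(305,202))]
B=[((-110,57,18),(297.1,286.4)),((-110,-93,18),(315.7,332.1)),((150,-93,18),(431.1,307.1)),((-10,0,100),(348.2,264))]
fit([('a',*k) for k in A]);fit([('b',*k) for k in B]);p=fit([('a',*k) for k in A]+[('b',*k) for k in B])
print('pin',W(p,[-10,0,100.]),'handle',W(p,[-95,0,75.]))
print('mark',inv(p,pt('a',233,229,22)),inv(p,pt('b',383.9,311.1,22)),'ptr',inv(p,pt('a',222.3,245.7,25)),inv(p,pt('b',403.9,297.5,25)))
E
```

```text
[ 5.8862e+02 -2.7474e+01 -2.0000e-02] [[0.1, 1.0], [0.2, 0.8], [-1.1, 0.4], [3.1, -2.9], [0.4, 0.5], [-0.4, -1.4], [-0.6, -1.0]]
[ 5.9046e+02 -3.2282e+01 -7.0000e-03] [[-1.8, -0.1], [-0.1, -0.0], [1.4, 0.0], [0.2, -0.1]]
[ 5.89444e+02 -2.93990e+01 -1.10000e-02] [[-0.9, 0.5], [-0.1, 0.8], [-1.8, 0.8], [1.8, -3.1], [-0.5, 0.4], [-1.5, -1.6], [-1.6, -1.4], [-2.6, -1.0], [-1.3, -1.0], [0.4, -0.5], [-0.8, -0.9]]
pin [579.4443526  -29.29303198 100.        ] handle [494.44909607 -28.39505206  75.        ]
mark [ 44.8 -75.6] [ 45.2 -81.5] ptr [ 97.3 -62.4] [101.8 -56.6]
```

Of the look-alikes, tray A (426,279) is at world y≈345 and tray B (534,345) at y≈615. A is farther to the robot's right, so A is the target. The crop confirms a single pin (blue) and a single red handle. The plan is to hold yaw = 90°, so the fingers close along world x, for both the pin and the handle.

```bash
cat >> h.py <<'E'
from scipy.spatial.transform import Rotation as Ro
def plan(tgt,yaw,n):
    s=r.sense();R0=Ro.from_euler('xyz',s['tcp_rot']);R1=Ro.from_euler('xyz',[np.pi,0,yaw]);rv=(R0.inv()*R1).as_rotvec()
    d=(np.array(tgt)-s['eef_pos'])/n
    print(s['clock'],s['eef_pos'].round(1),s['tcp_rot'].round(3),'turn/row',(np.degrees(rv)/6/n).round(3))
    last=None
    for i in range(n):
        print((( R0*Ro.from_rotvec(rv*i/n)).inv().apply(d)/40).round(2).tolist())
        if np.linalg.norm(rv)<.02: break
E
python3 -c "
from h import *
plan([579.5,-29.3,160],1.5558,18)"
```

```text
0.1 [250.6 572.1 230.6] [-3.14   0.     2.729] turn/row [-0.001  0.     0.622]
[-0.75, -0.58, 0.1]
[-0.79, -0.53, 0.1]
[-0.82, -0.48, 0.1]
[-0.85, -0.42, 0.1]
[-0.88, -0.37, 0.1]
[-0.9, -0.31, 0.1]
[-0.92, -0.25, 0.1]
[-0.93, -0.19, 0.1]
[-0.94, -0.13, 0.1]
[-0.95, -0.07, 0.1]
[-0.95, -0.01, 0.1]
[-0.95, 0.06, 0.1]
[-0.94, 0.12, 0.1]
[-0.93, 0.18, 0.1]
[-0.92, 0.24, 0.1]
[-0.9, 0.3, 0.1]
[-0.88, 0.36, 0.1]
[-0.86, 0.41, 0.1]
```

Call:
play_rows(
  rows=[
    {"dp": [-0.75, -0.58, 0.1], "turn": [0, 0, 0.62], "fingers": 0},
    {"dp": [-0.79, -0.53, 0.1], "turn": [0, 0, 0.62], "fingers": 0},
    {"dp": [-0.82, -0.48, 0.1], "turn": [0, 0, 0.62], "fingers": 0},
    {"dp": [-0.85, -0.42, 0.1], "turn": [0, 0, 0.62], "fingers": 0},
    {"dp": [-0.88, -0.37, 0.1], "turn": [0, 0, 0.62], "fingers": 0},
  ],
)

```text
clock: 0.52
eef_pos: [342.3, 404.1, 210.8]
tcp_rot: [-3.141, 0.0, 2.402]
contact_force: [1.5, 0.8, -0.1]
opening: 0.998
grasp_force: 0.0
```

Call:
play_rows(
  rows=[
    {"dp": [-0.9, -0.31, 0.1], "turn": [0, 0, 0.62], "fingers": 0},
    {"dp": [-0.92, -0.25, 0.1], "turn": [0, 0, 0.62], "fingers": 0},
    {"dp": [-0.93, -0.19, 0.1], "turn": [0, 0, 0.62], "fingers": 0},
    {"dp": [-0.94, -0.13, 0.1], "turn": [0, 0, 0.62], "fingers": 0},
    {"dp": [-0.95, -0.07, 0.1], "turn": [0, 0, 0.62], "fingers": 0},
  ],
)

```text
clock: 0.93
eef_pos: [433.9, 237.2, 191.0]
tcp_rot: [-3.141, 0.0, 2.076]
contact_force: [-0.1, 0.7, -0.4]
opening: 1.001
grasp_force: 0.0
```

Call:
play_rows(
  rows=[
    {"dp": [-0.95, -0.01, 0.1], "turn": [0, 0, 0.62], "fingers": 0},
    {"dp": [-0.95, 0.06, 0.1], "turn": [0, 0, 0.62], "fingers": 0},
    {"dp": [-0.94, 0.12, 0.1], "turn": [0, 0, 0.62], "fingers": 0},
    {"dp": [-0.93, 0.18, 0.1], "turn": [0, 0, 0.62], "fingers": 0},
  ],
)

```text
clock: 1.27
eef_pos: [507.3, 104.1, 175.0]
tcp_rot: [-3.141, -0.0, 1.817]
contact_force: [0.4, 0.9, -0.1]
opening: 0.998
grasp_force: 0.0
```

```bash
python3 -c "
from h import *
plan([579.5,-29.3,160],1.5558,5)"
```

```text
1.2667 [507.3 104.1 175. ] [-3.141 -0.     1.817] turn/row [-0.    -0.     0.498]
[-0.73, 0.19, 0.07]
[-0.72, 0.23, 0.07]
[-0.71, 0.26, 0.07]
[-0.7, 0.3, 0.07]
[-0.68, 0.34, 0.07]
```

Call:
play_rows(
  rows=[
    {"dp": [-0.73, 0.19, 0.07], "turn": [0, 0, 0.5], "fingers": 0},
    {"dp": [-0.72, 0.23, 0.07], "turn": [0, 0, 0.5], "fingers": 0},
    {"dp": [-0.71, 0.26, 0.07], "turn": [0, 0, 0.5], "fingers": 0},
    {"dp": [-0.7, 0.3, 0.07], "turn": [0, 0, 0.5], "fingers": 0},
    {"dp": [-0.68, 0.34, 0.07], "turn": [0, 0, 0.5], "fingers": 0},
  ],
)

```text
clock: 1.68
eef_pos: [579.9, -28.4, 160.8]
tcp_rot: [-3.141, -0.0, 1.555]
contact_force: [0.2, 0.3, 0.1]
opening: 0.996
grasp_force: 0.0
```

```bash
python3 -c "
from h import *
snap('wrist','w1');print(r.sense()['eef_pos'])
print(px('w1',[579.5,-29.3,100]),px('w1',[494,-28,75]),np.load('pics/w1.npz')['pose'].round(2))"
```

```text
[582.53711448 -32.40021709 160.67430611]
[313.87855784 252.28545916] [161.48687611 237.53590243] [[ 1.0000e+00 -2.0000e-02 -0.0000e+00  5.8044e+02]
 [-2.0000e-02 -9.6000e-01 -2.9000e-01  4.3020e+01]
 [ 0.0000e+00  2.9000e-01 -9.6000e-01  3.0512e+02]
 [ 0.0000e+00  0.0000e+00  0.0000e+00  1.0000e+00]]
```

View pics/w1.png

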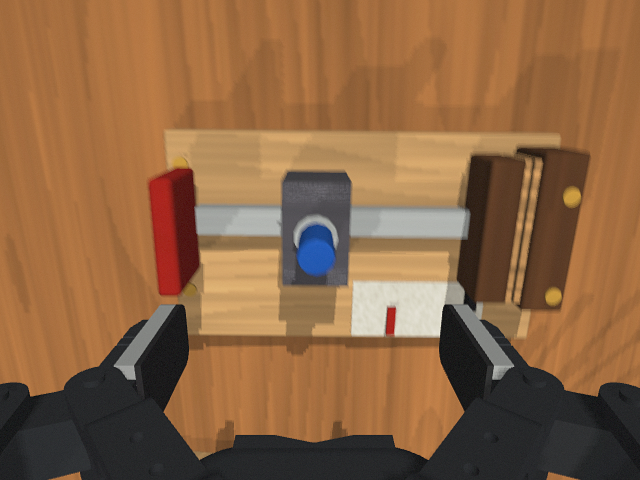

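The wrist view shows the pin top at about (316,258), the handle's top edge at about (160,237), and the red mark at (391,320). The arm was still settling, so I'll re-snap and refit.

```bash
python3 -c "
from h import *
d=snap('wrist','w2');im=d['pixels'];print(r.sense()['eef_pos'])
b=cv2.resize(im[120:350,140:600],(800,400),interpolation=2)[:,:,::-1];cv2.imwrite('pics/w2c.png',b)"
```

```text
[581.17348613 -30.258008   160.67644718]
```

View pics/w2c.png

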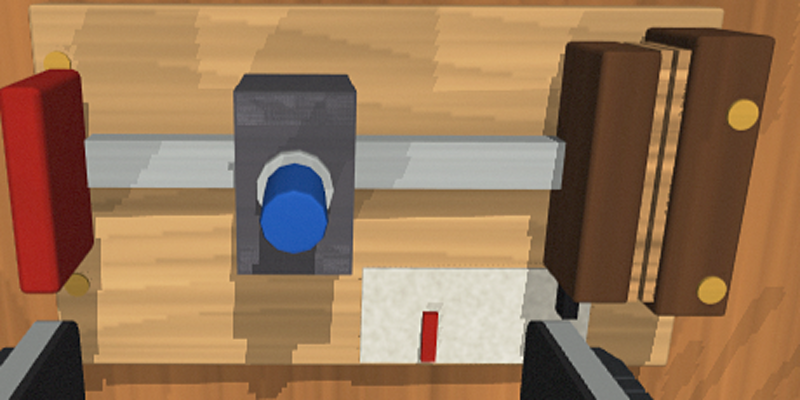

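The crop shows the pin top disc centred at (294,222), the guide block's top corners at (234,92) and (352,274), the mark at (429,337), and the pointer at (567,305) beside the moving jaw.

```bash
python3 - <<'E'
from h import *
k=lambda u,v:(140+u/1.739,120+v/1.739)
L=[((-10,0,100),(294,222)),((-30,32,62),(234,92)),((10,32,62),(356,92)),((-30,-32,62),(238,274)),((10,-32,62),(352,274)),((-110,57,18),(31,5)),((150,57,18),(723,10))]
p=fit([('w2',c,k(*q)) for c,q in L]); np.save('p.npy',p)
print('pin',pt('w2',*k(294,222),100),W(p,[-10,0,100]),'h',pt('w2',*k(27,187),75),W(p,[-95,0,75]))
print('mark',[inv(p,pt('w2',*k(u,v),20)) for u,v in((429,312),(429,361))],'ptr',inv(p,pt('w2',*k(567,305),25)))
plan(np.r_[W(p,[-10,0,0])[:2],72],p[2]+np.pi/2,3)
E
```

```text
[ 5.89971e+02 -3.13690e+01 -2.70000e-02] [[0.1, 0.6], [0.0, -0.2], [0.4, 0.3], [-0.2, -0.2], [-0.2, 0.2], [-1.9, -0.2], [1.0, -0.3]]
pin [579.9 -30.8 100. ] [579.97495026 -31.09763938 100.        ] h [494.4 -25.7  75. ] [495.0061627  -28.79435025  75.        ]
mark [array([ 46.1, -66.6]), array([ 47.4, -89.5])] ptr [101.5 -60.7]
1.7833 [581.2 -30.3 160.7] [3.141e+00 1.000e-03 1.553e+00] turn/row [0.002 0.003 0.031]
[-0.01, -0.01, 0.74]
```

Call:
play_rows(
  rows=[
    {"dp": [-0.01, -0.01, 0.7], "turn": [0, 0, 0.03], "fingers": 0},
    {"dp": [-0.01, -0.01, 0.7], "turn": [0, 0, 0.03], "fingers": 0},
    {"dp": [0, -0.01, 0.5], "turn": [0, 0, 0.03], "fingers": 0},
    {"dp": [0, 0, 0.3], "turn": [0, 0, 0], "fingers": 0},
    {"dp": [0, 0, 0], "turn": [0, 0, 0], "fingers": 0.5},
  ],
  force=70,
)

```text
clock: 2.2
eef_pos: [576.2, -27.1, 70.7]
tcp_rot: [-3.137, -0.0, 1.549]
contact_force: [-1.4, -0.0, -0.2]
opening: 0.885
grasp_force: 0.0
```

Call:
play_rows(
  rows=[
    {"dp": [0, 0, 0], "turn": [0, 0, 0], "fingers": 1},
    {"dp": [0, 0, 0], "turn": [0, 0, 0], "fingers": 1},
    {"dp": [0, 0, 0], "turn": [0, 0, 0], "fingers": 1},
    {"dp": [0, 0, 0], "turn": [0, 0, 0], "fingers": 1},
    {"dp": [0, 0, 0], "turn": [0, 0, 0], "fingers": 1},
  ],
)

```text
clock: 2.62
eef_pos: [579.4, -27.7, 74.6]
tcp_rot: [3.139, 0.0, 1.549]
contact_force: [-0.5, 0.3, 4.5]
opening: 0.207
grasp_force: 68.2
```

Call:
play_rows(
  rows=[
    {"dp": [0, 0, -0.15], "turn": [0, 0, 0], "fingers": 1},
    {"dp": [0, 0, -0.25], "turn": [0, 0, 0], "fingers": 1},
    {"dp": [0, 0, -0.4], "turn": [0, 0, 0], "fingers": 1},
    {"dp": [0, 0, -0.7], "turn": [0, 0, 0], "fingers": 1},
    {"dp": [0, 0, -0.8], "turn": [0, 0, 0], "fingers": 1},
  ],
)

```text
clock: 3.03
eef_pos: [577.2, -27.7, 165.6]
tcp_rot: [-3.139, -0.0, 1.549]
contact_force: [0.8, 0.3, -0.8]
opening: 0.207
grasp_force: 70.2
```

Call:
play_rows(
  rows=[
    {"dp": [0, 0, -0.3], "turn": [0, 0, 0], "fingers": 1},
    {"dp": [0, 0, 0], "turn": [0, 0, 0], "fingers": 1},
  ],
)

```text
clock: 3.2
eef_pos: [580.5, -27.9, 181.2]
tcp_rot: [3.135, 0.0, 1.549]
contact_force: [0.9, -0.2, 0.1]
opening: 0.207
grasp_force: 70.3
```

```bash
python3 - <<'E'
from h import *
d=snap('scene','s2');a=d['pixels'][150:350,190:490,::-1];cv2.imwrite('pics/s2c.png',cv2.resize(a,None,fx=2.5,fy=2.5,interpolation=2))
print([px('a',[475+x,343+y,28]).round() for x,y in((-85,-85),(85,-85),(85,85),(-85,85))])
print(r.sense()['opening'])
plan([475,340,170],1.544,12)
E
```

```text
[array([414., 233.]), array([374., 284.]), array([439., 324.]), array([477., 270.])]
0.21129108767554913
3.25 [579.2 -27.7 178.9] [3.138 0.    1.549] turn/row [0.003 0.    0.004]
[0.76, -0.23, 0.02]
```

View pics/s2c.png

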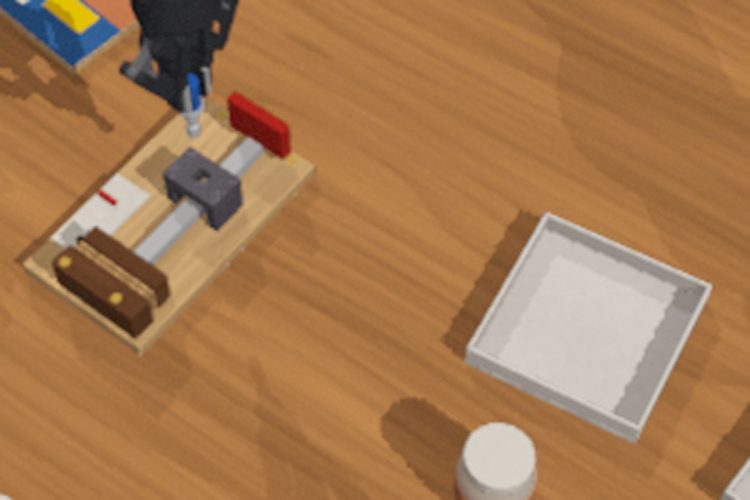

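The pin is out and hanging in the fingers at (193,100) in the crop, and the hole is empty. The tray rim corners average to (426,278), which matches the centre (475,343). I'll carry it over.

Call:
play_rows(
  rows=[
    {"dp": [0.6, -0.18, 0], "turn": [0, 0, 0], "fingers": 1},
    {"dp": [0.78, -0.23, 0], "turn": [0, 0, 0], "fingers": 1},
    {"dp": [0.78, -0.23, 0], "turn": [0, 0, 0], "fingers": 1},
    {"dp": [0.78, -0.23, 0], "turn": [0, 0, 0], "fingers": 1},
    {"dp": [0.78, -0.23, 0], "turn": [0, 0, 0], "fingers": 1},
  ],
)

```text
clock: 3.67
eef_pos: [535.9, 122.9, 175.4]
tcp_rot: [-3.139, 0.001, 1.548]
contact_force: [1.7, 0.3, -1.2]
opening: 0.209
grasp_force: 70.3
```

Call:
play_rows(
  rows=[
    {"dp": [0.78, -0.23, 0.1], "turn": [0, 0, 0], "fingers": 1},
    {"dp": [0.78, -0.23, 0.1], "turn": [0, 0, 0], "fingers": 1},
    {"dp": [0.78, -0.23, 0.1], "turn": [0, 0, 0], "fingers": 1},
    {"dp": [0.78, -0.23, 0.1], "turn": [0, 0, 0], "fingers": 1},
    {"dp": [0.78, -0.23, 0.1], "turn": [0, 0, 0], "fingers": 1},
  ],
)

```text
clock: 4.08
eef_pos: [493.4, 279.9, 155.2]
tcp_rot: [-3.139, 0.002, 1.549]
contact_force: [1.4, -1.2, -0.4]
opening: 0.212
grasp_force: 70.3
```

Call:
play_rows(
  rows=[
    {"dp": [0.78, -0.23, 0.1], "turn": [0, 0, 0], "fingers": 1},
    {"dp": [0.6, -0.18, 0.1], "turn": [0, 0, 0], "fingers": 1},
    {"dp": [0, 0, 0], "turn": [0, 0, 0], "fingers": 1},
    {"dp": [0, 0, 0], "turn": [0, 0, 0], "fingers": 1},
  ],
)

```text
clock: 4.42
eef_pos: [478.4, 334.9, 147.2]
tcp_rot: [-3.139, 0.002, 1.551]
contact_force: [-0.4, -0.4, -0.1]
opening: 0.208
grasp_force: 70.2
```

```bash
python3 -c "
from h import *
plan([475,341,67],1.544,4)"
```

```text
4.4167 [478.4 334.9 147.2] [-3.139e+00  2.000e-03  1.551e+00] turn/row [-0.006  0.005  0.017]
[0.04, -0.02, 0.5]
```

Call:
play_rows(
  rows=[
    {"dp": [0.04, -0.02, 0.5], "turn": [0, 0, 0], "fingers": 1},
    {"dp": [0.04, -0.02, 0.6], "turn": [0, 0, 0], "fingers": 1},
    {"dp": [0.04, -0.02, 0.6], "turn": [0, 0, 0], "fingers": 1},
    {"dp": [0.04, -0.02, 0.3], "turn": [0, 0, 0], "fingers": 1},
    {"dp": [0, 0, 0], "turn": [0, 0, 0], "fingers": 1},
  ],
)

```text
clock: 4.83
eef_pos: [475.1, 338.8, 66.1]
tcp_rot: [-3.137, 0.004, 1.548]
contact_force: [-0.6, 0.1, 0.6]
opening: 0.202
grasp_force: 70.2
```

Call:
play_rows(
  rows=[
    {"dp": [0, 0, 0], "turn": [0, 0, 0], "fingers": 0},
    {"dp": [0, 0, 0], "turn": [0, 0, 0], "fingers": 0},
    {"dp": [0, 0, 0], "turn": [0, 0, 0], "fingers": 0},
    {"dp": [0, 0, 0], "turn": [0, 0, 0], "fingers": 0},
    {"dp": [0, 0, 0], "turn": [0, 0, 0], "fingers": 0},
  ],
)

```text
clock: 5.25
eef_pos: [477.5, 341.3, 70.3]
tcp_rot: [3.14, -0.001, 1.549]
contact_force: [0.1, -0.1, 0.0]
opening: 0.903
grasp_force: 0.0
```

Call:
play_rows(
  rows=[
    {"dp": [0, 0, -0.5], "turn": [0, 0, 0], "fingers": 0},
    {"dp": [0, 0, -0.9], "turn": [0, 0, 0], "fingers": 0},
    {"dp": [0, 0, -0.9], "turn": [0, 0, 0], "fingers": 0},
    {"dp": [0, 0, -0.4], "turn": [0, 0, 0], "fingers": 0},
    {"dp": [0, 0, 0], "turn": [0, 0, 0], "fingers": 0},
  ],
)

```text
clock: 5.67
eef_pos: [479.3, 342.7, 182.4]
tcp_rot: [3.135, -0.005, 1.549]
contact_force: [0.3, 0.4, 0.9]
opening: 1.0
grasp_force: 0.0
```

```bash
python3 -c "
from h import *
snap('wrist','w3');p=np.load('p.npy');print(p)
plan(np.r_[W(p,[-95,0,0])[:2],160],p[2]+np.pi/2,10)"
```

```text
[ 5.89971278e+02 -3.13686146e+01 -2.71008365e-02]
5.7167 [478.2 341.9 180. ] [ 3.137e+00 -3.000e-03  1.549e+00] turn/row [ 0.004 -0.003  0.005]
[-0.93, 0.06, 0.05]
```

View pics/w3.png

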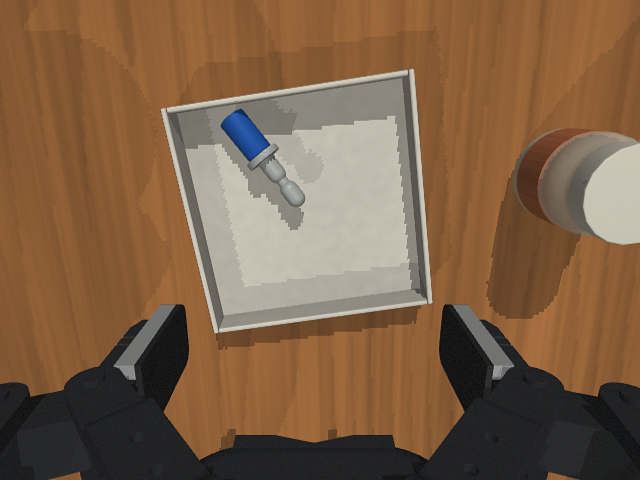

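The pin is lying in the correct tray at (262,155), about 45 mm from the tray's centre (310,200). Next is the handle.

Call:
play_rows(
  rows=[
    {"dp": [-0.7, 0.05, 0.05], "turn": [0, 0, 0], "fingers": 0.45},
    {"dp": [-0.95, 0.06, 0.05], "turn": [0, 0, 0], "fingers": 0.45},
    {"dp": [-0.95, 0.06, 0.05], "turn": [0, 0, 0], "fingers": 0.45},
    {"dp": [-0.95, 0.06, 0.05], "turn": [0, 0, 0], "fingers": 0.45},
    {"dp": [-0.95, 0.06, 0.05], "turn": [0, 0, 0], "fingers": 0.45},
  ],
)

```text
clock: 6.13
eef_pos: [483.4, 159.0, 166.0]
tcp_rot: [-3.14, 0.001, 1.549]
contact_force: [0.3, 0.0, -0.4]
opening: 0.552
grasp_force: 0.0
```

Call:
play_rows(
  rows=[
    {"dp": [-0.95, 0.06, 0.05], "turn": [0, 0, 0], "fingers": 0.45},
    {"dp": [-0.95, 0.06, 0.05], "turn": [0, 0, 0], "fingers": 0.45},
    {"dp": [-0.95, 0.06, 0.05], "turn": [0, 0, 0], "fingers": 0.45},
    {"dp": [-0.95, 0.06, 0.05], "turn": [0, 0, 0], "fingers": 0.45},
    {"dp": [-0.6, 0.04, 0.05], "turn": [0, 0, 0], "fingers": 0.45},
  ],
)

```text
clock: 6.55
eef_pos: [490.7, -18.3, 156.2]
tcp_rot: [-3.14, 0.001, 1.548]
contact_force: [0.1, 0.8, -0.6]
opening: 0.551
grasp_force: 0.0
```

Call:
play_rows(
  rows=[
    {"dp": [-0.3, 0.02, 0], "turn": [0, 0, 0], "fingers": 0.45},
    {"dp": [0, 0, 0], "turn": [0, 0, 0], "fingers": 0.45},
    {"dp": [0, 0, 0], "turn": [0, 0, 0], "fingers": 0.45},
    {"dp": [0, 0, 0], "turn": [0, 0, 0], "fingers": 0.45},
  ],
)

```text
clock: 6.88
eef_pos: [492.1, -26.5, 156.9]
tcp_rot: [-3.141, -0.0, 1.549]
contact_force: [0.6, -0.3, 0.4]
opening: 0.554
grasp_force: 0.0
```

```bash
python3 -c "
from h import *
p=np.load('p.npy');d=snap('wrist','w4')
print(px('w4',W(p,[-95,-35,75])),px('w4',W(p,[-95,35,75])))
im=d['pixels'].astype(int);m=(im[:,:,0]>110)&(im[:,:,1]<45)&(im[:,:,2]<60);n,l,st,c=cv2.connectedComponentsWithStats(m.astype('uint8'));print([s.tolist() for s in st if s[4]>100])
plan(np.r_[W(p,[-95,0,0])[:2],47],p[2]+np.pi/2,4)"
```

```text
[319.23364775 299.76848264] [320.39687942 179.25938858]
[[0, 0, 640, 480, 303980], [308, 168, 24, 130, 3001], [509, 308, 11, 28, 219]]
6.9333 [492.2 -26.3 157. ] [-3.141 -0.     1.55 ] turn/row [-0.001 -0.001  0.014]
[-0.02, 0.02, 0.69]
```

The predicted handle sits on the red blob (columns 308–332). Descending and gripping.

Call:
play_rows(
  rows=[
    {"dp": [-0.02, 0.02, 0.7], "turn": [0, 0, 0], "fingers": 0.45},
    {"dp": [-0.02, 0.02, 0.8], "turn": [0, 0, 0], "fingers": 0.45},
    {"dp": [-0.02, 0.02, 0.8], "turn": [0, 0, 0], "fingers": 0.45},
    {"dp": [0, 0, 0.42], "turn": [0, 0, 0], "fingers": 0.45},
    {"dp": [0, 0, 0], "turn": [0, 0, 0], "fingers": 0.45},
  ],
)

```text
clock: 7.35
eef_pos: [492.2, -28.4, 45.3]
tcp_rot: [-3.136, -0.0, 1.55]
contact_force: [-1.1, -0.7, -0.5]
opening: 0.55
grasp_force: 0.0
```

Call:
play_rows(
  rows=[
    {"dp": [0, 0, 0], "turn": [0, 0, 0], "fingers": 0.6},
    {"dp": [0, 0, 0], "turn": [0, 0, 0], "fingers": 1},
    {"dp": [0, 0, 0], "turn": [0, 0, 0], "fingers": 1},
    {"dp": [0, 0, 0], "turn": [0, 0, 0], "fingers": 1},
    {"dp": [0, 0, 0], "turn": [0, 0, 0], "fingers": 1},
  ],
)

```text
clock: 7.77
eef_pos: [495.3, -29.4, 50.1]
tcp_rot: [3.14, -0.0, 1.548]
contact_force: [-2.8, 2.9, 6.6]
opening: 0.148
grasp_force: 69.7
```

```bash
python3 -c "
from h import *
s=r.sense();print(s['clock'],s['eef_pos'],s['tcp_rot'],s['contact_force'],s['opening'],s['grasp_force'])"
```

```text
7.7667 [495.32570452 -29.41557982  50.0695748 ] [ 3.13992190e+00 -4.73964381e-04  1.54827806e+00] [-2.75399657  2.92989127  6.6040117 ] 0.14763474712042401 69.74472284317017
```

Call:
play_rows(
  rows=[
    {"dp": [0, -0.2, 0], "turn": [0, 0, 0], "fingers": 1},
    {"dp": [0, -0.35, 0], "turn": [0, 0, 0], "fingers": 1},
    {"dp": [0, -0.4, 0], "turn": [0, 0, 0], "fingers": 1},
    {"dp": [0, -0.25, 0], "turn": [0, 0, 0], "fingers": 1},
    {"dp": [0, -0.1, 0], "turn": [0, 0, 0], "fingers": 1},
  ],
)

```text
clock: 8.18
eef_pos: [445.2, -28.2, 50.1]
tcp_rot: [3.134, -0.001, 1.548]
contact_force: [10.1, 7.2, -9.1]
opening: 0.149
grasp_force: 70.0
```

Call:
play_rows(
  rows=[
    {"dp": [0, 0, 0], "turn": [0, 0, 0], "fingers": 1},
    {"dp": [0, 0, 0], "turn": [0, 0, 0], "fingers": 1},
    {"dp": [0, 0, 0], "turn": [0, 0, 0], "fingers": 1},
    {"dp": [0, 0, 0], "turn": [0, 0, 0], "fingers": 1},
    {"dp": [0, 0, 0], "turn": [0, 0, 0], "fingers": 1},
  ],
)

```text
clock: 8.6
eef_pos: [446.5, -28.2, 50.1]
tcp_rot: [3.134, -0.001, 1.548]
contact_force: [8.9, 6.1, -4.9]
opening: 0.151
grasp_force: 70.7
```

```bash
python3 - <<'E'
from h import *
p=np.load('p.npy')
ims=[]
for n,f in(('scene','s5'),('side','b5'),('wrist','w5')):
    d=snap(n,f);u,v=px(f,W(p,[46.5,-75,22])).astype(int);print(f,u,v,W(p,[46.5,-75,22]).round())
    if f!='w5':
        c=d['pixels'][v-25:v+25,u-30:u+30,::-1]; ims.append(cv2.resize(c,(396,330),interpolation=2)); print('org',u-30,v-25,'x6.6')
    elif 40<v<440 and 40<u<600: ims[0:0]=[];print('wrist sees')
    if f=='w5':
        v=min(max(v,60),420);u=min(max(u,80),560);print('worg',u-80,v-60)
        w=cv2.resize(d['pixels'][v-60:v+60,u-80:u+80,::-1],(360,270),interpolation=2)
o=np.hstack(ims);q=np.zeros((270,792,3),np.uint8);q[:,:360]=w
cv2.imwrite('pics/m5.png',np.vstack([o[:330],q])[:600])
s=r.sense();print(s['clock'],s['eef_pos'],s['contact_force'],s['opening'],s['grasp_force'])
E
```

```text
s5 232 228 [ 634. -108.   22.]
org 202 203 x6.6
b5 383 309 [ 634. -108.   22.]
org 353 284 x6.6
w5 704 418 [ 634. -108.   22.]
worg 480 358
8.75 [446.48003692 -28.1969398   50.11377474] [ 8.42169891  6.28309653 -3.16803701] 0.1473303135371546 70.6998074054718
```

View pics/m5.png

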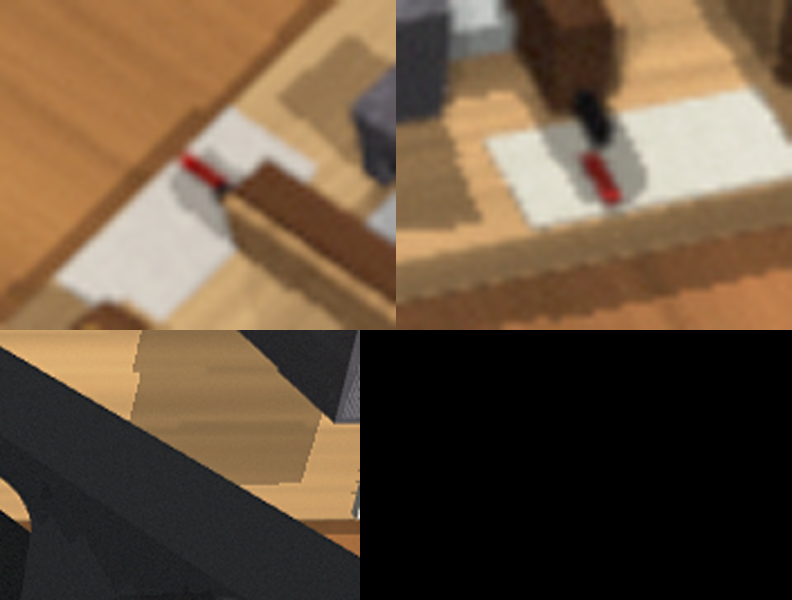

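The side crop (x6.6, offset 353,284) shows the mark from (194,157) to (216,200) and the pointer tip near (207,140), a little towards +x. In the scene crop the mark runs from (185,160) to (222,185). I'll convert these to millimetres.

```bash
python3 - <<'E'
from h import *
p=np.load('p.npy');b=lambda u,v,z:inv(p,pt('b5',353+u/6.6,284+v/6.6,z));a=lambda u,v,z:inv(p,pt('s5',202+u/6.6,203+v/6.6,z))
print('mark',b(194,157,22),b(216,200,22),'ptr',b(184,97,25),b(196,118,25),b(207,140,25))
print('scene mark',a(185,160,22),a(222,185,22),'ptr',a(226,191,25))
for f,z in(('b5',22),):
    # colour blobs at native resolution
    d=cv2.imread('pics/b5.png').astype(int)[284:334,353:413]
    m=(d[:,:,2]>120)&(d[:,:,1]<60); v,u=np.nonzero(m); 
    if len(u): print('red',u.mean()+353,v.mean()+284,inv(p,pt(f,u.mean()+353,v.mean()+284,22)),len(u))
    k=(d.sum(2)<75); v,u=np.nonzero(k); 
    if len(u): print('blk',u.mean()+353,v.mean()+284,inv(p,pt(f,u.mean()+353,v.mean()+284,25)),len(u))
# expected px in side for pointer when slid by 48.8
print(px('b5',W(p,[51.2,-64,25])),px('b5',W(p,[46.5,-67,22])),353+207/6.6,284+140/6.6,353+194/6.6,284+157/6.6)
E
```

```text
mark [ 46.8 -68.3] [ 46.1 -89. ] ptr [ 52.9 -43.3] [ 52.9 -54. ] [ 52.3 -64.9]
scene mark [ 46.  -82.1] [ 45.9 -63.8] ptr [ 48.2 -59.1]
red 384.6 312.8 [ 45.5 -84.1] 5
blk 382.1764705882353 300.88235294117646 [ 53.  -50.7] 17
[383.70331585 305.03657574] [382.03989744 307.4264574 ] 384.3636363636364 305.2121212121212 382.3939393939394 307.7878787878788
```

Estimates of the remaining distance are 6.2, 4.7 and 2.2 mm, with the last one partly hidden by the jaw. I'll pull about 5 mm more.

Call:
play_rows(
  rows=[
    {"dp": [0, -0.07, 0], "turn": [0, 0, 0], "fingers": 1},
    {"dp": [0, -0.06, 0], "turn": [0, 0, 0], "fingers": 1},
    {"dp": [0, 0, 0], "turn": [0, 0, 0], "fingers": 1},
    {"dp": [0, 0, 0], "turn": [0, 0, 0], "fingers": 1},
    {"dp": [0, 0, 0], "turn": [0, 0, 0], "fingers": 1},
  ],
)

```text
clock: 9.17
eef_pos: [441.4, -28.1, 50.1]
tcp_rot: [3.134, -0.001, 1.548]
contact_force: [9.3, 6.4, -6.5]
opening: 0.15
grasp_force: 70.6
```

```bash
python3 - <<'E'
from h import *
p=np.load('p.npy');ims=[]
for n,f,o in(('side','b6',(353,284)),('scene','s6',(202,203))):
    d=snap(n,f)['pixels'][:,:,::-1];ims.append(cv2.resize(d[o[1]:o[1]+50,o[0]:o[0]+60],(396,330),interpolation=2))
cv2.imwrite('pics/m6.png',np.hstack(ims))
s=r.sense();print(s['clock'],s['eef_pos'],s['contact_force'],s['opening'],s['grasp_force'],s['qvel'].round(4))
E
```

```text
9.2667 [441.40495295 -28.07324927  50.09970154] [ 9.20762688  7.24225388 -4.71218436] 0.15248819353888216 70.62714457511902 [-0.0009  0.0002 -0.0008 -0.002  -0.0006 -0.0004]
```

View pics/m6.png

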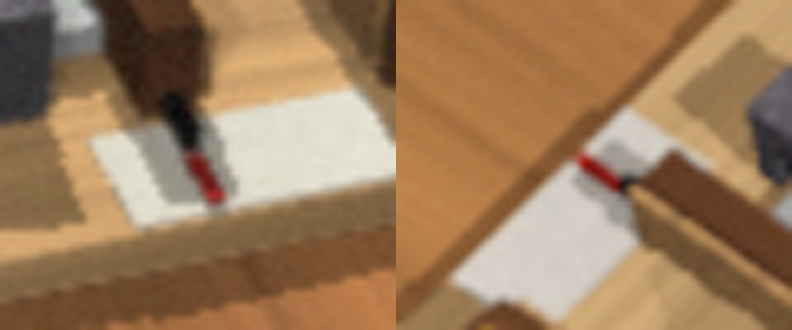

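The black pointer now lines up with the red mark in both views: in the side crop the tip is at (188,145) and the mark runs from (194,157) to (216,200). The arm is still and gripping the handle with 70 N. Handing in.

```bash
python3 -c "
from rig import r
print(r.sign_off())"
```

```text
the job is handed in; nothing more can be done
None
```

I handed the job in with the lock pin lying in the right-hand white tray and the arm still gripping the red handle, pulled out about 54 mm with the pointer level with the red mark in the last images; sign-off gave no verdict.

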